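# Zero the gauge readout with the stylus

### The arm

A 6-joint arm with a two-finger parallel gripper is mounted at the origin on a cart in front of the work surface, level with it; the furniture and walls round the work are solid. World frame = base frame: x ahead of the robot, y to its left, z up, the work surface at z = 0. Lengths are in m, angles in degrees, forces in N, time in s.
With the tool pointing down it reaches from about 0.25 to 0.725 m from the base axis. Payload 9.7 kg.
Tool frame: the origin (TCP) lies at the very end of the fingers, on their centre line; the grasp point (between the pads) lies 19 mm behind it (bot.pinch_z is the distance from the TCP to the grasp point, in m); x points along the fingers, z is the direction in which the jaws open and shut, and the axes are right-handed (so a half turn about x gives the same grasp; the last joint's range is limited). The gripper opens to 85 mm and grips with 20 to 120 N. Pads are 22 mm wide; open, the fingers measure 114 mm over their backs; the gripper's body (76 mm by 85 mm) begins 54 mm behind the grasp point. The pads swing forward as they close: fully open they stand 13 mm farther back than shut.
Start: joints at [76.49, 4.979, 10.078, 95.1, 0, 90], TCP at [0.128, 0.535, 0.231] pointing down, gripper open.
Joint ranges: [-179.16, 179.16], [-48.56, 103.87], [-65.8, 70.77], [-126.05, 130.52], [-82.76, 87.17], [-180, 180]. Speed limits (degrees/s): [127.2, 127.2, 147.25, 180, 180, 180].

### API

Orientations are given as [roll, pitch, yaw] about the fixed x, y, z axes, in that order (R = Rz(yaw) Ry(pitch) Rx(roll)).
In Python, from workcell import bot gives the robot as it stands.
- The arm moves only by the tool play_rows, never from a script. Its argument "rows" is a list of rows, each a list of 3 entries, a list of its own where there are three numbers: the shift along the tool's x, y, z in cm, then the turn about the tool's x in degrees, then the finger opening in cm, from 0 to 8.54. A call has 1 to 12 rows; each row is the pose to reach, as a shift and turn from the pose commanded when the call began, along the tool's axes at that moment; what a row does not reach only later rows make up. A row lasts 1/12 s, in which the tool goes at most 41.7 mm and 7.16 degrees, less where a joint would pass 70% of its speed; a pose out of reach is approached as far as the arm can. A call with a gripper value outside its range is refused whole. The fingers move at their own pace and stop on an object; "squeeze" is the grip in N (left out, the last holds). Time passes only in rows, so rows that repeat a pose let the fingers close. It gives the time, the measured TCP pose, the force and the opening at its end, in the units of the state.
- bot.get_obs(): the state, without advancing time (a new reading comes with each control period).
- bot.camera(name): name is "side" or "top"; returns (picture, depth): 420x560x3 uint8, blue, green, red; 420x560 float32, m along the optical axis (not along the pixel's ray), 0 where there is no reading.
- bot.camera_model(name): a dict with "fx", "fy", "cx", "cy" (pixels), "k1" (the pictures are not rectified: a ray, as slopes to the right and down, at radius r is drawn at 1 + k1 r^2 times it, then the intrinsics apply), "origin" and "attitude" of the camera in the world. Camera axes: x right, y down, z forward; pixel columns grow to the right and rows downward; lengths in m; the calibration is good to about 2 mm. A picture is of the moment at which its call begins. camera_model takes no time and is no camera call.
- bot.job_done(): hands the job in, once; it reports no verdict.
The state is a dict: "time": time; "q": joint angles; "qd": joint speeds; "joint_efforts": joint torques, N m; "ee_pos": TCP position; "tcp_rot": TCP orientation; "wrist_force": force on the tool from outside, world axes, zero at the start; "torque": the same for the moment, N m; "opening": finger opening in m.
Only numpy, scipy, OpenCV 4.12 (cv2) and the standard library are available. Lean on these libraries where they do the work, as an engineer would, in place of code of your own. Each camera call takes 0.05 s, during which the arm holds its last target.

### The job

Zero the length gauge's readout box: take the stylus out of its stand and, with its steel tip, press the sunken button in the ROUND well right down for a moment, leaving the button in the square well unpressed. Then hang the stylus upright in its stand again and let go of it.

Things in the scene. Friction and masses are not known exactly. Their poses are not given: they have to be found in the camera images.
- stylus: The stylus, 60 g, hanging upright in its stand. From the bottom: a steel shank 7 mm in diameter and 40 mm long with a rounded tip, a steel collar 34 mm in diameter and 4 mm thick, and a grey plastic grip 14 mm in diameter and 55 mm long. Origin on the axis at the underside of the collar; z runs along the axis towards the grip, whose top is at z = +59 mm. Hold it by the grip, from above.
- stylus_tip (a point): The end of the steel shank, on the axis, 40 mm below the stylus's origin.
- stand_hole (a point): Centre of the mouth of the hole in the stylus stand, at the level of the stand's top. The stand is a fixed plain aluminium block 56 x 56 mm, 50 mm tall, on a 70 x 70 x 6 mm foot; its one hole is round, 26 mm wide and 45 mm deep. The stylus's shank hangs in the hole and its collar rests on the block's top.
- readout: The readout box, fixed, grey, 90 mm (x) by 130 mm (y), 45 mm tall, with a blank green display window 100 mm long on the top's far half (+x) and two wells side by side on the near half (-x), each with a black button sunk in it: a round well at x = -20, y = +34 mm and a square well at x = -20, y = -34 mm. Origin at the centre of the underside; z up.
- zero_button_top (a point): Centre of the top face of the button in the round well (moves with the button). The button is 22 mm across, in a well 24 mm in diameter; its face lies 12 mm below the top of the box and 33 mm above the worktop.
- zero_button (a joint): Travel in m of the button in the round well: 0 = up, 0.006 = fully down. A spring brings it back; it takes about 1 N to start and 5 N to push fully down.
- spare_button (a joint): Travel in m of the button in the square well (24 x 24 mm): 0 = up, 0.006 = fully down; same spring. It must stay up.
Things that resemble listed ones, but are neither listed nor needed, are in the scene too. What is shaped like the readout but blue or red is not meant. There is more than one size of the stylus; the job needs the smaller.

How it is judged (in metres and radians):
On the way:
1. the button in the round well is held down (at least 4.5 of its 6 mm) by the stylus's tip (value of joint zero_button above 0.0045 m and distance between stylus_tip and zero_button_top below 0.014 m and contact force between stylus and readout above 0.5 N), for 0.2 s.
At the end, for the whole second after the job is handed in: The button in the round well has sprung back up (within 1.5 mm), and the stylus is at rest in the stand's hole: its tip within 13 mm of the hole's axis and at least 34 mm below the mouth, its axis within 10 degrees of upright (value of joint zero_button below 0.0015 m and horizontal distance between stylus_tip and stand_hole below 0.013 m and z of stylus_tip in the frame of stand_hole below -0.034 m and angle between stylus's own z axis and vertical below 0.18 rad and linear speed of stylus below 0.02 m/s); the robot touches nothing.
It fails at once if the button in the square well is pressed (more than 2.5 mm) (value of joint spare_button above 0.0025 m).
It also fails if it takes over 56 s, if anything falls off the work surface, if the arm or the gripper's body presses on something with over 40 N, if the wrist force passes 120 N, or if a joint passes its speed limit or range.

## Working session

There is one attempt and no reset: what is moved stays moved. The work goes in short steps, Python scripts to look and compute and a tool call to move; the robot and the scene stay as the last step left them, time stands still between calls to the robot, and variables do not carry over. Pictures are saved under pics/ and viewed, and the job is handed in when it is done.

Besides the shell and the picture viewer there is one more tool, called after ">>>" by a JSON object that holds its "method" and its "body", one argument or row to a line. play_rows: Moves the arm, as the interface text tells. Its arguments: {"type":"object","properties":{"rows":{"type":"array"},"squeeze":{"type":"number"}},"required":["rows"]}

```bash
ls; mkdir -p pics
python3 - <<'E'
from workcell import bot
import cv2,numpy as np
print(bot.get_obs(), bot.pinch_z)
for n in("top","side"):
    p,d=bot.camera(n); cv2.imwrite(f"pics/{n}0.png",p); np.save(f"{n}0_d.npy",d); print(n,bot.camera_model(n))
E
```

```text
pics
{'time': 0.0, 'q': array([ 7.64906892e+01,  5.00850825e+00,  1.00369476e+01,  9.50991131e+01,
       -6.93274448e-05,  9.00011616e+01]), 'qd': array([ 0.02130771,  0.02841557,  0.00163834,  0.04931374,  0.00763983,
       -0.05418659]), 'joint_efforts': array([-4.33082814e-04, -5.20390999e+01,  4.64798570e+01,  1.65965891e-02,
       -1.21334720e-04, -5.36212610e-06]), 'ee_pos': array([0.12843217, 0.53457429, 0.23063027]), 'tcp_rot': array([-179.94263409,   89.92932621, -103.45310648]), 'wrist_force': array([-0.11321969, -0.4534496 , -1.04609421]), 'torque': array([-0.01612386, -0.00765552, -0.02098019]), 'opening': 0.08549283573435053} 0.0187
top {'fx': 527.7139206819965, 'fy': 527.7139206819965, 'cx': 277.7747324982477, 'cy': 200.048884483609, 'k1': -0.14900902152009385, 'origin': array([0.42937199, 0.00311679, 1.17794413]), 'attitude': array([-175.55616446,    0.36965057,  -88.5801665 ])}
side {'fx': 415.3826603963349, 'fy': 415.3826603963349, 'cx': 277.6438785336089, 'cy': 210.01523134007215, 'k1': -0.08101332821417469, 'origin': array([0.22488773, 0.77998414, 0.50919502]), 'attitude': array([-118.24642529,    1.11609348, -159.57448411])}
```

View pics/top0.png

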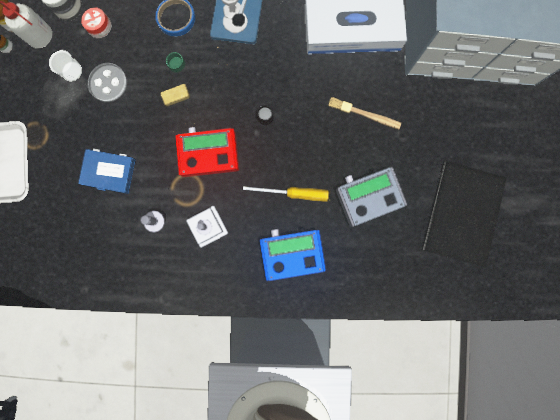

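View pics/side0.png

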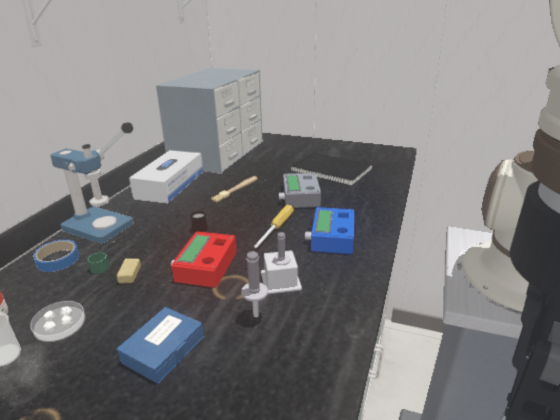

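```bash
cat > h.py <<'E'
import cv2,numpy as np
from scipy.spatial.transform import Rotation as Ro
from workcell import bot
def cam(n):
    m=bot.camera_model(n); K=np.array([[m['fx'],0,m['cx']],[0,m['fy'],m['cy']],[0,0,1]])
    return K,np.array([m['k1'],0,0,0,0.]),np.array(m['origin']),Ro.from_euler('xyz',m['attitude'],degrees=True).as_matrix()
def ray(n,uv):
    K,D,o,R=cam(n); p=cv2.undistortPoints(np.array([[uv]],float),K,D)[0,0]
    return o,R@np.array([p[0],p[1],1.])
def plane(n,uv,z):
    o,r=ray(n,uv); return o+r*(z-o[2])/r[2]
def proj(n,P):
    K,D,o,R=cam(n); P=np.atleast_2d(P).astype(float)
    return cv2.projectPoints((P-o)@R,np.zeros(3),np.zeros(3),K,D)[0][:,0]
def tri(uv1,uv2):
    o1,r1=ray('top',uv1);o2,r2=ray('side',uv2)
    s=np.linalg.lstsq(np.c_[r1,-r2],o2-o1,rcond=None)[0]
    a=o1+s[0]*r1;b=o2+s[1]*r2
    return (a+b)/2,np.linalg.norm(a-b)
def crop(img,x,y,w,h,k,out):
    cv2.imwrite(out,cv2.resize(img[y:y+h,x:x+w],None,fx=k,fy=k,interpolation=cv2.INTER_CUBIC))
E
python3 - <<'E'
from h import *
t=cv2.imread('pics/top0.png');s=cv2.imread('pics/side0.png')
crop(t,130,190,110,70,7,'pics/c1.png');crop(t,330,160,85,75,8,'pics/c2.png')
crop(s,220,220,100,110,5,'pics/c3.png');crop(s,270,165,60,50,10,'pics/c4.png')
d=np.load('top0_d.npy')
for uv in [(205,227),(204,226),(152,221),(372,196),(361,211)]: print(uv,d[uv[1],uv[0]])
E
```

```text
(205, 227) 1.0951401
(204, 226) 1.074239
(152, 221) 1.076362
(372, 196) 1.1380354
(361, 211) 1.1471132
```

View pics/c1.png

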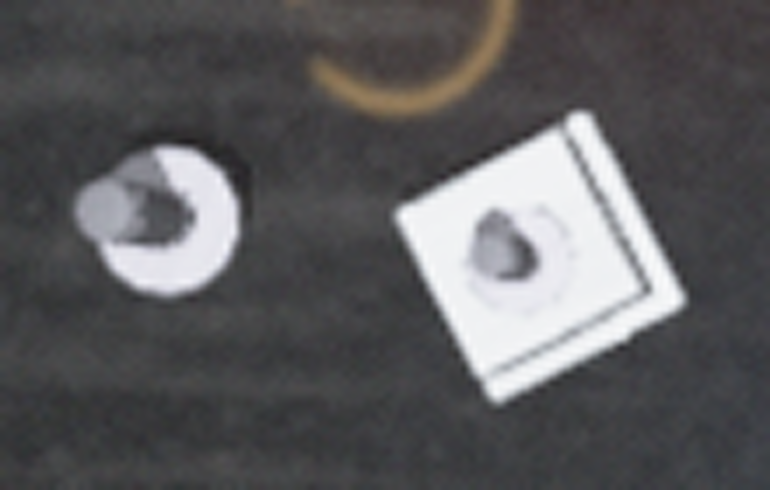

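View pics/c2.png

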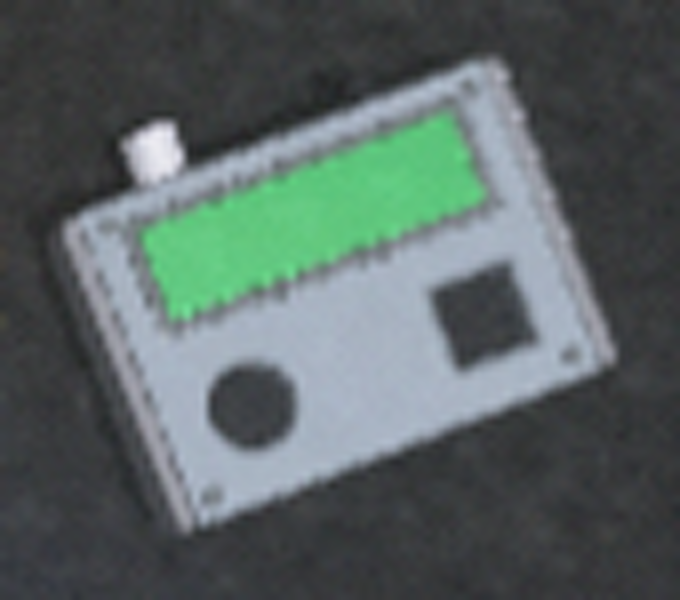

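View pics/c3.png

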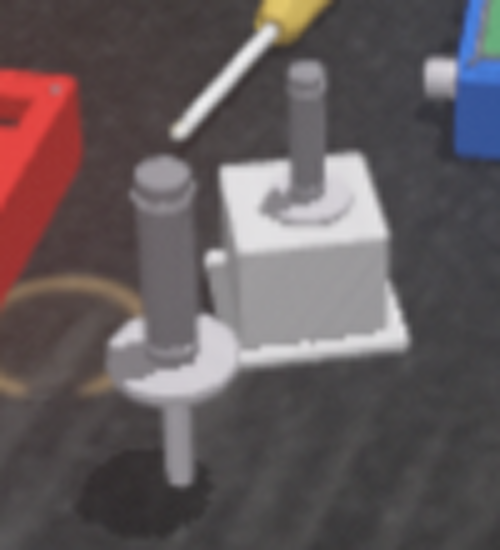

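View pics/c4.png

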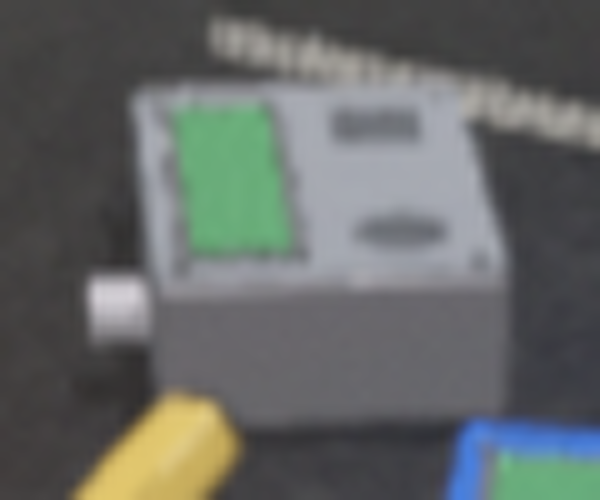

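The top view shows two styli. The larger one stands free at (152,221). The smaller one hangs in the stand at (205,227), and it's the one needed: thinner grip, seated in the block. The grey readout is at (372,196), with its round well at about (361,210) and its square well at about (390,199). The red and blue boxes aren't meant.

Run:
```python
from h import *
t=cv2.imread('pics/top0.png')
def u(x,y,ox,oy,k): return ((x+.5)/k-.5+ox,(y+.5)/k-.5+oy)
C=[plane('top',u(x,y,130,190,7),.050) for x,y in [(395,213),(565,120),(650,293),(487,378)]]
C=np.array(C);print(C,C.mean(0));print(np.linalg.norm(np.diff(C,axis=0),axis=1))
c=C.mean(0)
print('collar circ',plane('top',u(522,258,130,190,7),.054))
gt=u(490,252,130,190,7);print('grip top',gt,plane('top',gt,.109), tri(gt,u(307,72,220,220,5)))
print('proj of grip top if upright',proj('top',[c[0],c[1],.109]),proj('side',[c[0],c[1],.109]))
print('stand yaw',np.degrees(np.arctan2(*(C[1]-C[0])[[1,0]])))
# readout wells
hsv=cv2.cvtColor(t,cv2.COLOR_BGR2HSV);g=cv2.cvtColor(t,cv2.COLOR_BGR2GRAY)
sub=(g<95).astype(np.uint8)
n,l,s,ce=cv2.connectedComponentsWithStats(sub[165:230,335:410])
for i in range(1,n):
    if 50<s[i,4]<300: print(s[i],ce[i]+[335,165])
w=u(252,405,330,160,8);q=u(485,315,330,160,8)
W=plane('top',w,.045);Q=plane('top',q,.045);print('well',w,W,Q,np.linalg.norm(W-Q))
# side
w2=u(402,230,270,165,10);print('side well',plane('side',w2,.045),tri(w,w2))
cs=[plane('top',u(x,y,330,160,8),.045) for x,y in[(72,228),(490,62),(612,358),(195,525)]]
print(cs)
```

```text
[[0.46901828 0.20878252 0.05      ]
 [0.49894242 0.15719453 0.05      ]
 [0.44661145 0.12930995 0.05      ]
 [0.41927764 0.17859775 0.05      ]] [0.45846244 0.16847119 0.05      ]
[0.05963871 0.05929654 0.05635977]
collar circ [0.45616984 0.16843541 0.054     ]
grip top (199.57142857142856, 225.57142857142856) [0.4563498  0.16976165 0.109     ] (array([0.45524145, 0.16945121, 0.10857502]), np.float64(0.002355284089933614))
proj of grip top if upright [[200.23609761 224.54985846]] [[278.90080406 233.20503169]]
stand yaw -59.883693123114234
[ 49  28  13  13 101] [389.97029703 199.04950495]
[21 41 11 10 84] [360.86904762 210.29761905]
well (361.0625, 210.1875) [ 0.49965299 -0.16747115  0.045     ] [ 0.52553652 -0.23071182  0.045     ] 0.06833256261989151
side well [ 0.49846913 -0.16972019  0.045     ] (array([ 0.49875293, -0.16755766,  0.04595975]), np.float64(0.0017430493446629848))
[array([ 0.54636221, -0.11802056,  0.045     ]), array([ 0.59465681, -0.231669  ,  0.045     ]), array([ 0.51469654, -0.26568843,  0.045     ]), array([ 0.4669732 , -0.15251119,  0.045     ])]
```

```bash
cat >> h.py <<'E'
def rel(target,yawjaw=None):
    o=bot.get_obs();R=Ro.from_euler('xyz',o['tcp_rot'],degrees=True).as_matrix()
    print('t',o['time'],'pos',o['ee_pos'],'F',o['wrist_force'],'open',o['opening']);print(np.round(R,4))
    print('shift cm',np.round(R.T@(np.array(target)-o['ee_pos'])*100,2))
    j=R[:,2];print('jaw az',np.degrees(np.arctan2(j[1],j[0])))
E
python3 - <<'E'
from h import *
rel([.456,.169,.231])
rel([.456,.169,.066])
print('big',plane('top',((75+30)/7+130-0,(210)/7+190),.15),plane('top',(170/7+130,220/7+190),.07))
E
```

```text
t 0.1 pos [0.12843189 0.53458876 0.23062872] F [-0.76278521 -0.39477142 -0.55321664] open 0.08520101476008915
[[-3.000e-04 -9.723e-01  2.336e-01]
 [-1.200e-03  2.336e-01  9.723e-01]
 [-1.000e+00  0.000e+00 -1.200e-03]]
shift cm [ -0.   -40.39 -27.9 ]
jaw az 76.49133408155994
t 0.1 pos [0.12843189 0.53458876 0.23062872] F [-0.76278521 -0.39477142 -0.55321664] open 0.08520101476008915
[[-3.000e-04 -9.723e-01  2.336e-01]
 [-1.200e-03  2.336e-01  9.723e-01]
 [-1.000e+00  0.000e+00 -1.200e-03]]
shift cm [ 16.5  -40.39 -27.88]
jaw az 76.49133408155994
big [0.46329679 0.27232871 0.15      ] [0.46345761 0.27306321 0.07      ]
```

>>> {"method": "play_rows", "body": {
  "rows": [
    [[0,-1.5,-1],3,8.5],
    [[0,-4.5,-3],9,8.5],
    [[0,-8,-5.5],15,8.5],
    [[0,-11.5,-8],22,8.5],
    [[0,-15,-10.5],29,8.5],
    [[0,-18.5,-13],36,8.5],
    [[0,-22,-15.5],43,8.5],
    [[0,-25.5,-18],50,8.5],
    [[0,-29,-20.5],57,8.5],
    [[0,-32.5,-23],64,8.5],
    [[0,-36,-25.5],70,8.5],
    [[0,-39,-27.5],76,8.5]
  ],
  "squeeze": 60
}}

```text
time: 1.1
ee_pos: [0.4399, 0.1791, 0.2313]
tcp_rot: [45.5, 90.0, 45.7]
wrist_force: [0.2, 1.9, -0.6]
opening: 0.085
```

Run:
```python
from h import *
rel([.456,.169,.15])
```

```text
t 1.1 pos [0.43988034 0.17905439 0.23126297] F [ 0.20329395  1.87536984 -0.59347241] open 0.08500239698390069
[[ 1.0e-04 -3.1e-03  1.0e+00]
 [ 1.0e-04  1.0e+00  3.1e-03]
 [-1.0e+00  1.0e-04  1.0e-04]]
shift cm [ 8.13 -1.01  1.61]
jaw az 0.178176550994393
```

>>> {"method": "play_rows", "body": {
  "rows": [
    [[2,-0.3,0.5],0,8.5],
    [[5,-0.7,1],0,8.5],
    [[7.3,-0.9,1.3],0,8.5],
    [[8,-0.9,1.3],0,8.5],
    [[8,-0.9,1.3],0,8.5],
    [[8,-0.9,1.3],0,8.5]
  ]
}}

```text
time: 1.6
ee_pos: [0.452, 0.1724, 0.152]
tcp_rot: [62.3, 90.0, 62.8]
wrist_force: [1.0, -0.5, 0.5]
opening: 0.0856
```

Run:
```python
from h import *
rel([.456,.169,.066])
p,d=bot.camera('side');crop(p,160,130,200,200,3,'pics/s1.png')
p,d=bot.camera('top');crop(p,130,150,150,130,4,'pics/t1.png')
```

```text
t 1.6 pos [0.45197002 0.17240886 0.15202514] F [ 0.97218322 -0.53698892  0.53495744] open 0.08558456757455654
[[ 0.0e+00 -8.9e-03  1.0e+00]
 [ 1.0e-04  1.0e+00  8.9e-03]
 [-1.0e+00  1.0e-04  0.0e+00]]
shift cm [ 8.6  -0.34  0.4 ]
jaw az 0.5099800948947099
```

View pics/s1.png

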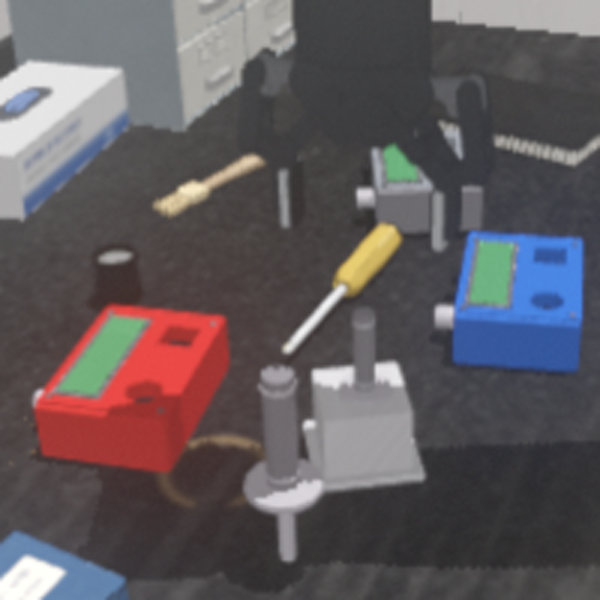

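The open fingers straddle the line above the small stylus, whose grip top is at crop (363,316). The larger stylus at (280,380) is clear of them. I'm descending now.

>>> {"method": "play_rows", "body": {
  "rows": [
    [[2,-0.3,0.4],0,8.5],
    [[4,-0.3,0.4],0,8.5],
    [[6,-0.3,0.4],0,8.5],
    [[7.8,-0.3,0.4],0,8.5],
    [[8.6,-0.3,0.4],0,8.5],
    [[8.6,-0.3,0.4],0,8.5],
    [[8.6,-0.3,0.4],0,8.5]
  ]
}}

```text
time: 2.28
ee_pos: [0.4565, 0.1696, 0.0665]
tcp_rot: [19.3, 89.9, 19.8]
wrist_force: [-0.3, 0.6, 0.6]
opening: 0.0851
```

Run:
```python
from h import *
rel([.456,.169,.066])
p,d=bot.camera('side');crop(p,210,180,120,110,5,'pics/s2.png')
```

```text
t 2.2833 pos [0.45654225 0.16958016 0.06650022] F [-0.28412844  0.58211987  0.5929969 ] open 0.08513636364908646
[[ 1.0e-03 -9.0e-03  1.0e+00]
 [ 4.0e-04  1.0e+00  9.0e-03]
 [-1.0e+00  4.0e-04  1.1e-03]]
shift cm [ 0.05 -0.06 -0.05]
jaw az 0.5134035654220241
```

View pics/s2.png

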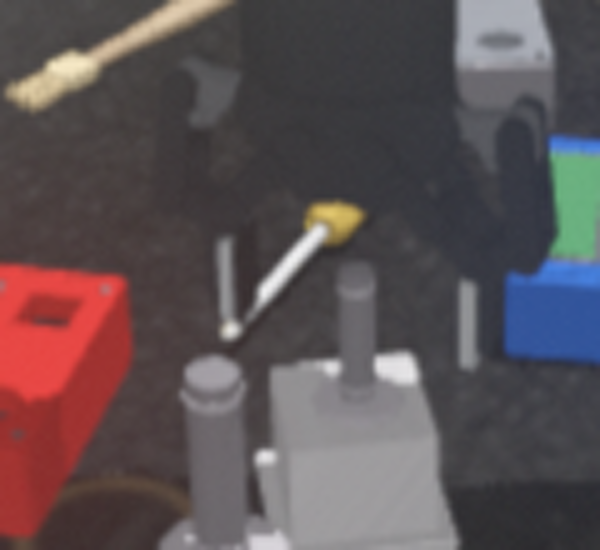

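The fingers flank the grip, which is at crop (357,330). Closing.

>>> {"method": "play_rows", "body": {
  "rows": [
    [[0,0,0],0,5],
    [[0,0,0],0,3.5],
    [[0,0,0],0,2.5],
    [[0,0,0],0,2],
    [[0,0,0],0,1.6],
    [[0,0,0],0,1.2],
    [[0,0,0],0,0.8],
    [[0,0,0],0,0.8],
    [[0,0,0],0,0.8],
    [[0,0,0],0,0.8],
    [[0,0,0],0,0.8],
    [[0,0,0],0,0.8]
  ],
  "squeeze": 60
}}

```text
time: 3.33
ee_pos: [0.4562, 0.1692, 0.0654]
tcp_rot: [19.0, 90.0, 19.5]
wrist_force: [-1.2, -1.0, 3.6]
opening: 0.0128
```

>>> {"method": "play_rows", "body": {
  "rows": [
    [[-0.5,0,0],0,0.8],
    [[-1.5,0,0],0,0.8],
    [[-3,0,0],0,0.8],
    [[-5,0,0],0,0.8],
    [[-7,0,0],0,0.8],
    [[-9,0,0],0,0.8],
    [[-10,0,0],0,0.8],
    [[-10,0,0],0,0.8],
    [[-10,0,0],0,0.8]
  ]
}}

```text
time: 4.08
ee_pos: [0.4564, 0.1693, 0.1653]
tcp_rot: [17.1, 90.0, 17.6]
wrist_force: [-1.1, -0.0, -1.3]
opening: 0.0127
```

Run:
```python
from h import *
rel([.4995,-.1675,.166])
p,d=bot.camera('side');cv2.imwrite('pics/s3f.png',p);crop(p,210,130,120,140,4,'pics/s3.png')
```

```text
t 4.0833 pos [0.45639311 0.16931061 0.16531472] F [-1.07345995 -0.01914482 -1.26709729] open 0.01271823113526984
[[ 6.0e-04 -8.6e-03  1.0e+00]
 [ 2.0e-04  1.0e+00  8.6e-03]
 [-1.0e+00  2.0e-04  6.0e-04]]
shift cm [ -0.07 -33.72   4.02]
jaw az 0.4924480010854318
```

View pics/s3.png

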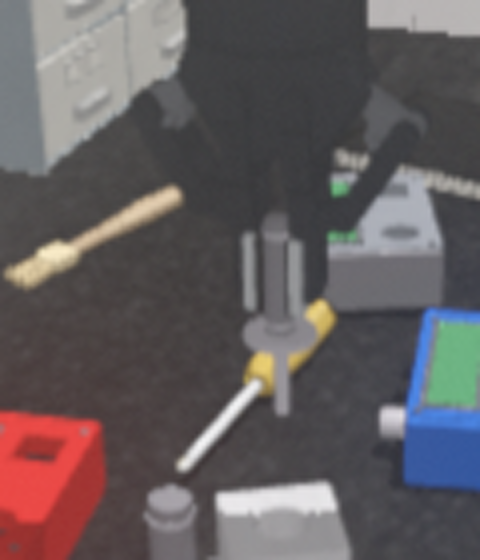

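Run:
```python
from h import *
o,r=ray('side',(282.5/4-.5+210,413.5/4-.5+130))
e=bot.get_obs()['ee_pos']
print(proj('side',[e[0],e[1],e[2]-.0554]),(282.5/4-.5+210,413.5/4-.5+130))
print(o+r*(e[1]-o[1])/r[1])
```

```text
[[280.02323757 233.58664749]] (280.125, 232.875)
[0.45577785 0.16915441 0.11063095]
```

>>> {"method": "play_rows", "body": {
  "rows": [
    [[0,-1,0.1],0,0.8],
    [[0,-3.5,0.4],0,0.8],
    [[0,-7,0.8],0,0.8],
    [[0,-11,1.3],0,0.8],
    [[0,-15,1.8],0,0.8],
    [[0,-19,2.3],0,0.8],
    [[0,-23,2.7],0,0.8],
    [[0,-27,3.2],0,0.8],
    [[0,-30.5,3.6],0,0.8],
    [[0,-33,3.9],0,0.8],
    [[0,-33.7,4],0,0.8],
    [[0,-33.7,4],0,0.8]
  ]
}}

```text
time: 5.13
ee_pos: [0.4983, -0.1694, 0.1639]
tcp_rot: [165.7, 89.9, 166.0]
wrist_force: [0.1, 1.2, -0.1]
opening: 0.0126
```

>>> {"method": "play_rows", "body": {
  "rows": [
    [[1,0,0],0,0.8],
    [[2.5,0,0],0,0.8],
    [[4,0,0],0,0.8],
    [[5,0,0],0,0.8],
    [[5,0,0],0,0.8],
    [[5,0,0],0,0.8]
  ]
}}

```text
time: 5.63
ee_pos: [0.4986, -0.1664, 0.1148]
tcp_rot: [159.3, 89.9, 159.9]
wrist_force: [-0.2, 0.8, 0.0]
opening: 0.0124
```

Run:
```python
from h import *
rel([.4995,-.1675,.0884])
p,d=bot.camera('side');cv2.imwrite('pics/s4f.png',p);crop(p,260,120,80,100,6,'pics/s4.png')
p,d=bot.camera('top');crop(p,320,150,100,90,6,'pics/t4.png')
```

```text
t 5.6333 pos [ 0.49862343 -0.16642031  0.11477553] F [-0.15200475  0.84342067  0.03055582] open 0.012423026263494005
[[-1.2e-03 -9.8e-03  1.0e+00]
 [ 4.0e-04  1.0e+00  9.8e-03]
 [-1.0e+00  4.0e-04 -1.2e-03]]
shift cm [ 2.64 -0.11  0.09]
jaw az 0.5640959940897701
```

View pics/s4.png

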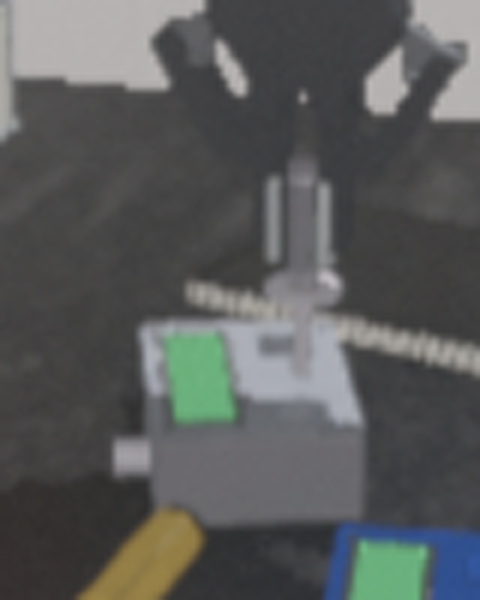

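View pics/t4.png

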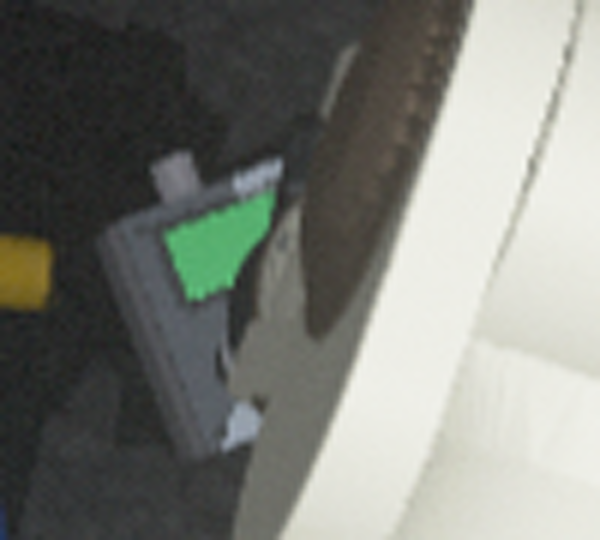

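The side view shows the tip at crop (303,373), about 14 mm above the box top over the shadowed round well. The square well, at (275,345), is well away from it. I'll check the tip against where it should project.

Run:
```python
from h import *
print(proj('side',[[.49862,-.16642,.1148-.0554],[.4995,-.1675,.1148-.0554],[.4995,-.1675,.045]]))
```

```text
[[309.42336494 183.03233268]
 [309.21679531 182.82422971]
 [309.12961881 187.84123475]]
```

>>> {"method": "play_rows", "body": {
  "rows": [
    [[1,-0.1,0.1],0,0.8],
    [[2,-0.1,0.1],0,0.8],
    [[2.3,-0.1,0.1],0,0.8],
    [[2.3,-0.1,0.1],0,0.8]
  ]
}}

```text
time: 6.07
ee_pos: [0.4994, -0.1682, 0.0907]
tcp_rot: [161.0, 89.9, 161.5]
wrist_force: [-1.2, 0.8, 0.3]
opening: 0.0126
```

>>> {"method": "play_rows", "body": {
  "rows": [
    [[0.2,0,0],0,0.8],
    [[0.4,0,0],0,0.8],
    [[0.5,0,0],0,0.8],
    [[0.6,0,0],0,0.8],
    [[0.6,0,0],0,0.8]
  ]
}}

```text
time: 6.48
ee_pos: [0.5002, -0.1685, 0.0865]
tcp_rot: [-23.1, 90.0, -22.6]
wrist_force: [0.3, -0.2, 0.8]
opening: 0.0124
```

>>> {"method": "play_rows", "body": {
  "rows": [
    [[0.1,0,0],0,0.8],
    [[0.2,0,0],0,0.8],
    [[0.3,0,0],0,0.8],
    [[0.3,0,0],0,0.8]
  ]
}}

```text
time: 6.82
ee_pos: [0.5002, -0.1685, 0.0834]
tcp_rot: [-24.7, 90.0, -24.2]
wrist_force: [0.1, 0.3, 2.9]
opening: 0.0126
```

>>> {"method": "play_rows", "body": {
  "rows": [
    [[0.1,0,0],0,0.8],
    [[0.2,0,0],0,0.8],
    [[0.25,0,0],0,0.8],
    [[0.25,0,0],0,0.8],
    [[0.25,0,0],0,0.8]
  ]
}}

```text
time: 7.23
ee_pos: [0.5004, -0.1685, 0.0816]
tcp_rot: [-20.9, 89.9, -20.4]
wrist_force: [-0.4, 0.2, 9.2]
opening: 0.0122
```

9 N is well past the 5 N needed to push it fully down, so the button is bottomed. Holding.

>>> {"method": "play_rows", "body": {
  "rows": [
    [[0.05,0,0],0,0.8],
    [[0.05,0,0],0,0.8],
    [[0.05,0,0],0,0.8],
    [[0.05,0,0],0,0.8],
    [[0.05,0,0],0,0.8],
    [[0.05,0,0],0,0.8]
  ]
}}

```text
time: 7.73
ee_pos: [0.5005, -0.1686, 0.0814]
tcp_rot: [-20.5, 89.9, -20.0]
wrist_force: [-2.3, 0.2, 10.7]
opening: 0.0126
```

Run:
```python
from h import *
rel([.4995,-.1675,.166])
p,d=bot.camera('side');crop(p,260,120,80,100,6,'pics/s5.png')
```

```text
t 7.7333 pos [ 0.50046066 -0.16858262  0.08143778] F [-2.26648629  0.16224142 10.71221588] open 0.01264157524406702
[[ 1.5e-03 -8.5e-03  1.0e+00]
 [-6.0e-04  1.0e+00  8.5e-03]
 [-1.0e+00 -6.0e-04  1.5e-03]]
shift cm [-8.46  0.1  -0.08]
jaw az 0.48708721513546327
```

View pics/s5.png

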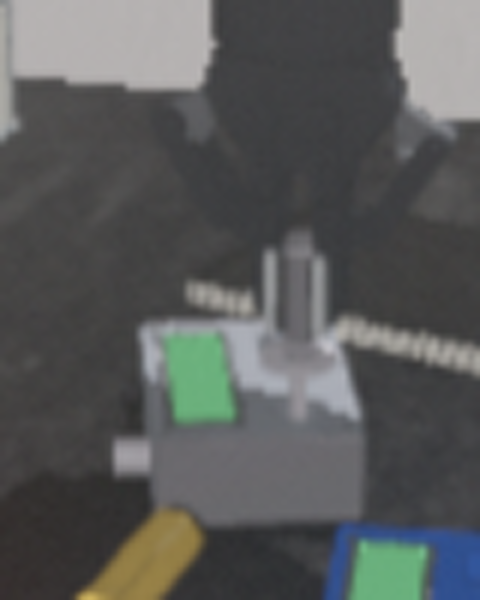

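Run:
```python
from h import *
a=cv2.imread('pics/s4.png');b=cv2.imread('pics/s5.png')
o=np.hstack([cv2.resize(a[130:450,180:420],None,fx=1.6,fy=1.6),cv2.resize(b[130:450,180:420],None,fx=1.6,fy=1.6)])
cv2.imwrite('pics/cmp.png',o)
e=np.array([.5005,-.1686,.0814])
for dz in (0,.0146,.0146+.059-.055,-.0154+.0,-.0154+.059,-.0554): print(dz,[(p-[260,120]+.5)*6 for p in proj('side',[e+[0,0,dz],np.array([.49862,-.16642,.1148])+[0,0,dz]])])
```

```text
0 [array([297.59901377, 331.980255  ]), array([301.60253484, 261.78482732])]
0.0146 [array([298.12378763, 300.5268787 ]), array([302.15022243, 229.36750257])]
0.0186 [array([298.2678493 , 291.84127628]), array([302.30054204, 220.41558368])]
-0.0154 [array([297.04736544, 364.73738092]), array([301.02661062, 295.54492586])]
0.0436 [array([299.17084305, 236.88323443]), array([303.24241984, 163.77145772])]
-0.0554 [array([295.62436133, 447.84736221]), array([299.54018965, 381.19399607])]
```

View pics/cmp.png

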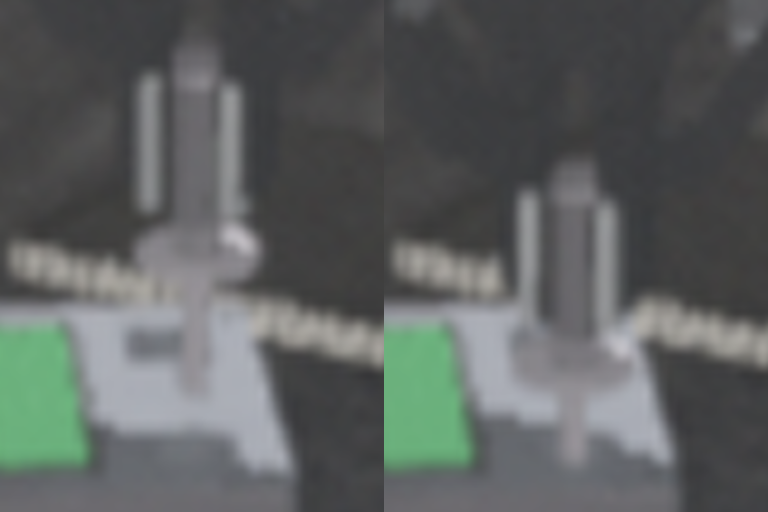

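The shank now disappears into the round well: its visible end is at crop (298,422), and the collar and grip top are where I'd expect with no slip. Force is steady at about 10 N. The button has been held down, so I'm retracting and going back.

>>> {"method": "play_rows", "body": {
  "rows": [
    [[-0.5,0,0],0,0.8],
    [[-1.5,0,0],0,0.8],
    [[-3,0,0],0,0.8],
    [[-5,0,0],0,0.8],
    [[-7,0,0],0,0.8],
    [[-8.5,0,0],0,0.8],
    [[-8.5,0,0],0,0.8],
    [[-8.5,0,0],0,0.8]
  ]
}}

```text
time: 8.45
ee_pos: [0.5003, -0.1685, 0.1657]
tcp_rot: [-17.8, 90.0, -17.3]
wrist_force: [-0.4, 0.1, -1.0]
opening: 0.0127
```

Run:
```python
from h import *
rel([.456,.169,.166])
p,d=bot.camera('side');crop(p,260,100,80,110,5,'pics/s6.png')
```

```text
t 8.45 pos [ 0.50033678 -0.1684928   0.16565345] F [-0.40433741  0.11398728 -0.99714933] open 0.012662802160464356
[[ 8.0e-04 -8.6e-03  1.0e+00]
 [-2.0e-04  1.0e+00  8.6e-03]
 [-1.0e+00 -3.0e-04  8.0e-04]]
shift cm [-0.05 33.79 -4.14]
jaw az 0.49233301301435606
```

View pics/s6.png

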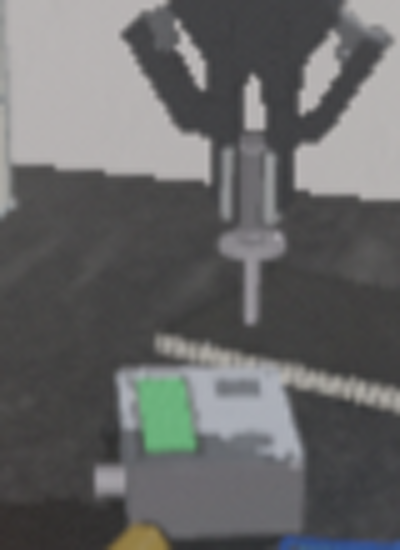

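The stylus is upright in the grip, with its tip at crop (251,322), and it's clear of the box. Moving back to the stand.

>>> {"method": "play_rows", "body": {
  "rows": [
    [[0,1,-0.1],0,0.8],
    [[0,3.5,-0.4],0,0.8],
    [[0,7,-0.8],0,0.8],
    [[0,11,-1.3],0,0.8],
    [[0,15,-1.8],0,0.8],
    [[0,19,-2.3],0,0.8],
    [[0,23,-2.8],0,0.8],
    [[0,27,-3.3],0,0.8],
    [[0,30.5,-3.7],0,0.8],
    [[0,33,-4],0,0.8],
    [[0,33.8,-4.1],0,0.8],
    [[0,33.8,-4.1],0,0.8]
  ]
}}

```text
time: 9.5
ee_pos: [0.455, 0.171, 0.1642]
tcp_rot: [-167.2, 89.9, -166.5]
wrist_force: [-0.3, 0.1, -0.6]
opening: 0.0126
```

>>> {"method": "play_rows", "body": {
  "rows": [
    [[1,0,0],0,0.8],
    [[2.5,0,0],0,0.8],
    [[3.5,0,0],0,0.8],
    [[3.5,0,0],0,0.8],
    [[3.5,0,0],0,0.8]
  ]
}}

```text
time: 9.92
ee_pos: [0.4558, 0.1681, 0.1295]
tcp_rot: [-156.8, 89.9, -156.4]
wrist_force: [0.5, -0.8, -0.3]
opening: 0.0126
```

Run:
```python
from h import *
rel([.456,.169,.066])
p,d=bot.camera('side');crop(p,230,170,100,130,5,'pics/s7.png')
e=bot.get_obs()['ee_pos'];print([(x-[230,170]+.5)*5 for x in proj('side',[e-[0,0,.0554],[.456,.169,.05]])])
```

```text
t 9.9167 pos [0.45582787 0.16811304 0.12946726] F [ 0.54962224 -0.84262665 -0.29782266] open 0.012585459505923218
[[-1.6e-03 -7.1e-03  1.0e+00]
 [-7.0e-04  1.0e+00  7.1e-03]
 [-1.0e+00 -7.0e-04 -1.6e-03]]
shift cm [6.35 0.09 0.03]
jaw az 0.4058068423241314
[array([254.34788091, 396.89236368]), array([255.34860503, 452.07938029])]
```

View pics/s7.png

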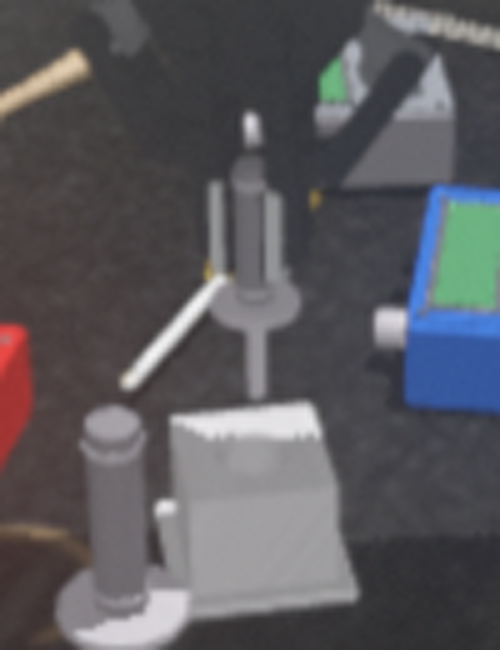

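The tip is at (258,395) and the hole at (251,455), which agrees with the target to about 1 mm. Inserting.

>>> {"method": "play_rows", "body": {
  "rows": [
    [[1,0.1,0],0,0.8],
    [[2.5,0.1,0],0,0.8],
    [[4,0.1,0],0,0.8],
    [[5.2,0.1,0],0,0.8],
    [[5.9,0.1,0],0,0.8],
    [[6.2,0.1,0],0,0.8],
    [[6.3,0.1,0],0,0.8],
    [[6.3,0.1,0],0,0.8],
    [[6.3,0.1,0],0,0.8]
  ]
}}

```text
time: 10.72
ee_pos: [0.4566, 0.1704, 0.068]
tcp_rot: [20.0, 89.9, 20.5]
wrist_force: [-0.1, 0.1, 0.5]
opening: 0.0126
```

>>> {"method": "play_rows", "body": {
  "rows": [
    [[0.1,0,0],0,0.8],
    [[0.15,0,0],0,0.8],
    [[0.15,0,0],0,0.8]
  ]
}}

```text
time: 10.97
ee_pos: [0.4562, 0.1703, 0.0659]
tcp_rot: [26.8, 90.0, 27.3]
wrist_force: [0.4, 0.2, -0.9]
opening: 0.0125
```

Run:
```python
from h import *
rel([.456,.169,.066])
p,d=bot.camera('side');crop(p,230,210,80,90,6,'pics/s8.png')
```

```text
t 10.9667 pos [0.45624344 0.17028002 0.06593312] F [ 0.35373948  0.16491785 -0.88141958] open 0.012505363699618788
[[ 2.0e-04 -8.6e-03  1.0e+00]
 [ 1.0e-04  1.0e+00  8.6e-03]
 [-1.0e+00  1.0e-04  2.0e-04]]
shift cm [-0.01 -0.13 -0.03]
jaw az 0.49288212869479825
```

View pics/s8.png

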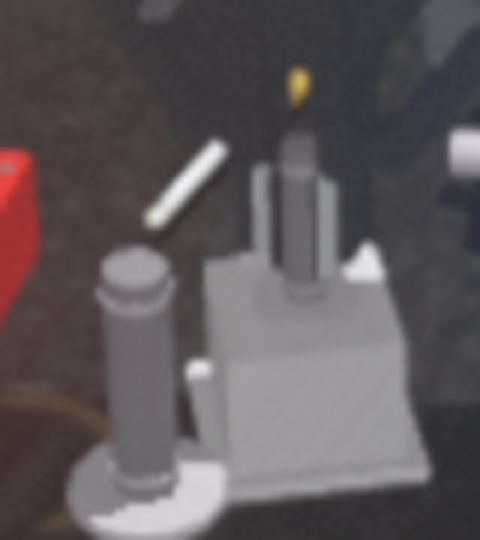

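>>> {"method": "play_rows", "body": {
  "rows": [
    [[0.05,0,0],0,0.8],
    [[0.1,0,0],0,0.8],
    [[0.15,0,0],0,0.8],
    [[0.15,0,0],0,0.8]
  ]
}}

```text
time: 11.35
ee_pos: [0.4563, 0.1703, 0.0654]
tcp_rot: [23.5, 89.9, 24.0]
wrist_force: [-3.2, -0.2, 8.6]
opening: 0.0126
```

The collar touches at 8.6 N. I'm backing off a hair, then opening slowly.

>>> {"method": "play_rows", "body": {
  "rows": [
    [[-0.1,0,0],0,0.8],
    [[-0.1,0,0],0,1.4],
    [[-0.1,0,0],0,1.7],
    [[-0.1,0,0],0,2],
    [[-0.1,0,0],0,2.5],
    [[-0.1,0,0],0,3.5],
    [[-0.1,0,0],0,4.5],
    [[-0.1,0,0],0,6],
    [[-0.1,0,0],0,7.5],
    [[-0.1,0,0],0,8.5],
    [[-0.1,0,0],0,8.5],
    [[-0.1,0,0],0,8.5]
  ]
}}

```text
time: 12.35
ee_pos: [0.4562, 0.1702, 0.0653]
tcp_rot: [2.5, 90.0, 3.0]
wrist_force: [-0.3, -0.3, 0.1]
opening: 0.0849
```

>>> {"method": "play_rows", "body": {
  "rows": [
    [[-1,0,0],0,8.5],
    [[-3,0,0],0,8.5],
    [[-5,0,0],0,8.5],
    [[-8,0,0],0,8.5],
    [[-11,0,0],0,8.5],
    [[-14,0,0],0,8.5],
    [[-15,0,0],0,8.5],
    [[-15,0,0],0,8.5]
  ]
}}

```text
time: 13.02
ee_pos: [0.4572, 0.1706, 0.2188]
tcp_rot: [19.7, 89.7, 20.2]
wrist_force: [0.5, 0.3, -1.2]
opening: 0.0849
```

>>> {"method": "play_rows", "body": {
  "rows": [
    [[0,1,0],0,8.5],
    [[0,4,0],0,8.5],
    [[0,8,0],0,8.5],
    [[0,12,0],0,8.5],
    [[0,16,0],0,8.5],
    [[0,19,0],0,8.5],
    [[0,20,0],0,8.5],
    [[0,20,0],0,8.5]
  ]
}}

```text
time: 13.68
ee_pos: [0.4533, 0.3724, 0.2125]
tcp_rot: [-145.1, 89.8, -144.5]
wrist_force: [-0.0, 0.4, 0.1]
opening: 0.0849
```

Run:
```python
from h import *
p,d=bot.camera('side');cv2.imwrite('pics/s9.png',p)
p,d=bot.camera('top');cv2.imwrite('pics/t9f.png',p);crop(p,130,190,110,70,6,'pics/t9.png')
print(bot.get_obs()['time'],bot.get_obs()['wrist_force'])
```

```text
13.7833 [ 0.08324677  0.48009493 -0.07697717]
```

View pics/s9.png

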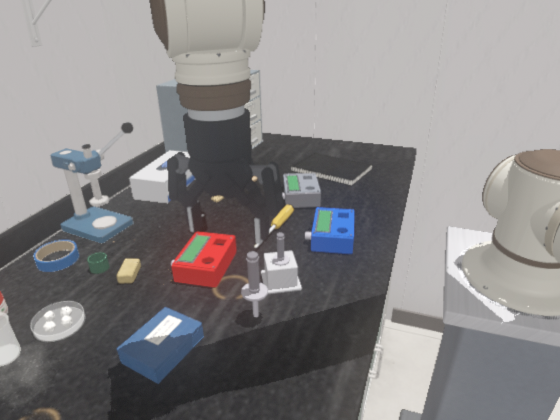

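View pics/t9f.png

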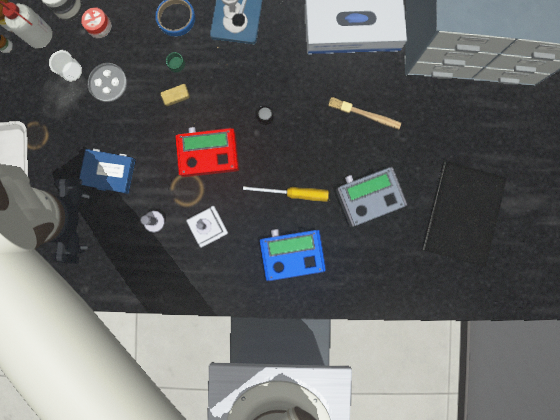

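Run:
```python
from h import *
s=cv2.imread('pics/s9.png');t=cv2.imread('pics/top0.png');t9=cv2.imread('pics/t9f.png');s0=cv2.imread('pics/side0.png')
r=lambda i,x,y,w,h:cv2.resize(i[y:y+h,x:x+w],(380,290),interpolation=cv2.INTER_CUBIC)
cv2.imwrite('pics/f.png',np.vstack([np.hstack([r(s0,240,220,80,80),r(s,240,220,80,80)]),np.hstack([r(t,180,200,60,50),r(t9,180,200,60,50)])]))
```

```text
(no output)
```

View pics/f.png

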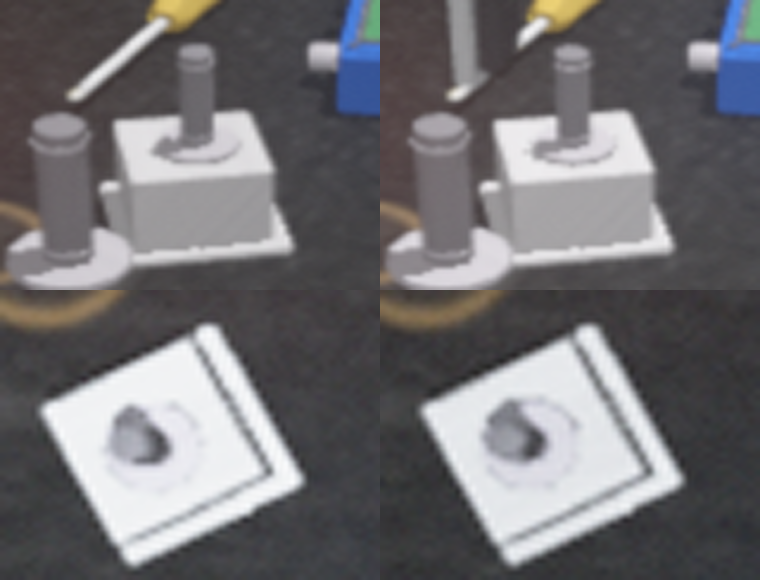

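Before (left) and after (right) match: the collar sits flat on the block and the stylus is upright, about 1 mm from where it started. Handing in.

```bash
python3 -c "
from workcell import bot
print(bot.job_done())"
```

```text
the job is handed in; nothing more can be done
None
```

The job is done and handed in at about 13.8 s; the hand-in gives no verdict. I took the smaller stylus from its stand, pressed the button in the grey box's round well, hung the stylus back in the stand and moved the open gripper clear.

- **Press:** the wrist force settled at 9–11 N for about 0.5 s, against the 5 N needed to push the button fully down. The tip was then about 7 mm below the button's rest height. That is 1 mm more than the button's travel, so either the stylus slipped about 1 mm in the grip or the measurement is off by that much. I inferred the press from force, height and the side view; I had no direct reading of the button's travel.
- **Square well:** the tip stayed about 68 mm away from it throughout.
- **Return:** the last side and top pictures show the stylus upright with its collar flat on the block, about 1 mm from where it started. The wrist force reads near zero. I did not measure the round button springing back.
- **Disagreement:** while pressing, a first look at the pads against the collar suggested several millimetres of slip. Checking the expected positions of the grip top and collar against the picture showed no clear slip, within 1–2 mm.

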